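# Clear the jammed slot of a hook rail with a slot scraper

## Robot

A 6-joint arm with a two-finger parallel gripper is mounted at the origin on a cart in front of the work surface, level with it; the furniture and walls round the work are solid. World frame = base frame: x ahead of the robot, y to its left, z up, the work surface at z = 0. Lengths are in m, angles in rad, forces in N, time in s.
With the tool pointing down it reaches from about 0.275 to 0.75 m from the base axis. Payload 10.2 kg.
Tool frame: the origin (TCP) lies at the very end of the fingers, on their centre line; the grasp point (between the pads) lies 19 mm behind it; z points along the fingers, y is the line along which they close (so a half turn about z gives the same grasp; the last joint's range is limited). The gripper opens to 88 mm and grips with 3 to 60 N. Pads are 18 mm wide; open, the fingers measure 123 mm over their backs; the gripper's body (75 mm by 187 mm) begins 45 mm behind the grasp point.
Start: joints at [-1.476, 0.313, 1.498, -0, 1.331, -0.223], TCP at [0.164, -0.499, 0.239] pointing down, gripper open.
Joint ranges: [-2.94, 2.94], [-0.97, 2.17], [0.19, 2.56], [-1.23, 4.37], [0.02, 3.11], [-2.88, 2.88]. Speed limits (rad/s): [2.39, 2.39, 3.01, 3.14, 3.14, 3.14].

## Interface

Orientations are given as a unit quaternion [w, x, y, z].
In Python, from workcell import readout, cams, ticket gives the robot as it stands. The module is installed in compiled form; this text tells all that it offers.
- The arm moves only by the tool arm_command, never from a script. Its argument "rows" is a list of rows, each an object with "claw": the gripper command: -1 is fully open, 1 is shut, values between are in proportion; "xyz": the shift along the tool's x, y, z in units of 40 mm (1.0 is 40 mm), a list of three; "dr": the turn, a rotation vector about the tool's x, y, z in degrees, a list of three. In form: [{"claw": claw, "xyz": [tx, ty, tz], "dr": [rx, ry, rz]}, ...]. A call has 1 to 12 rows; each row is the pose to reach, as a shift and turn from the pose commanded when the call began, along the tool's axes at that moment; what a row does not reach only later rows make up. A row lasts 1/10 s, in which the tool goes at most 50 mm and 8.59 degrees, less where a joint would pass 70% of its speed; a pose out of reach is approached as far as the arm can. A call with a gripper value outside its range is refused whole. The fingers move at their own pace and stop on an object; "force" is the grip in N (left out, the last holds). Time passes only in rows, so rows that repeat a pose let the fingers close. It gives the time, the measured TCP pose, the force, the opening and the grip force at its end, in the units of the state.
- readout.observe(): the state, without advancing time (a new reading comes with each control period).
- cams.snapshot(name): name is "scene" or "top" or "wrist"; returns a dict with "pixels" (420x560x3 uint8, red, green, blue), "fx", "fy", "cx", "cy" (pixels), "world_to_cam" (4x4, takes a point from world to camera coordinates). Camera axes: x right, y up, looking along -z (the intrinsics and any distortion apply to the point x, -y, -z); pixel columns grow to the right and rows downward; lengths in m; the calibration is good to about 2 mm. A picture is of the moment at which its call begins. There is no depth.
- ticket.finish_job(): hands the job in; it is judged then, once.
The state is a dict: "clock": time; "joints": joint angles; "joint_velocities": joint speeds; "joint_torque": joint torques, N m; "tcp_pos": TCP position; "orientation": TCP orientation; "force": force on the tool from outside, world axes, zero at the start; "wrist_torque": the same for the moment, N m; "gripper_width": finger opening in m; "grasp_force": force on a finger pad.
Only numpy, scipy, OpenCV 4.12 (cv2) and the standard library are available. Lean on these libraries where they do the work, as an engineer would, in place of code of your own. Each camera call takes 0.05 s, during which the arm holds its last target. There are 200 camera calls.

## Task

A snapped-off slide foot is jammed in one of the two T-slots of the aluminium hook rail on the worktop (the slot that has no upright hook in it). Start the nose of the T-handled scraper into the left-hand end of that slot and let go of it, then take it again by its wooden cross-handle and push it along until the broken foot drops out of the other end into the crumb pan. Finally draw the scraper back out and lay it flat on the worktop, the way it lay before, clear of the rail and the pan; leave the good hook and everything else where they are.

Things in the scene. Friction and masses are not known exactly. Their poses are not given: they have to be found in the camera images.
- rail: Aluminium hook rail on a thin black rubber mat, 170 long, 60 wide, top 21 mm above the worktop, fixed. Origin: centre of its footprint at worktop height. y axis: along the rail, from the outlet end at the pan (y = -85 mm, robot's right) to the end to enter (y = +85 mm, robot's left). Two parallel T-slots, open upward and at both ends, centre lines at x = -15 and +15 mm.
- slot_a (a point): Centre of the entry end of the T-slot at the rail's x = -15 mm (nearer the robot), 13 mm above the worktop; axes as the rail's. Hidden channel 24 wide and 10 high, floor 8 mm and ceiling 18 mm above the worktop, under two lips 3 mm thick that leave a 10 mm opening on top. It runs 170 mm to -y.
- slot_b (a point): The same for the other T-slot, at the rail's x = +15 mm (farther from the robot).
- pan: Shallow sheet-steel crumb pan, 124 (x) by 100 (y) mm, floor 2 mm thick, walls 16 mm high on three sides, the side toward the rail open; fixed, 2 mm from the rail's outlet end, axes parallel to the rail's. Origin: centre of its footprint at worktop height.
- broken_foot: The jammed scrap: black plastic slide foot, 22 long, 7 high, filling the 24 mm channel by a sprung side tongue; its snapped stub ends below the rail's top and it cannot come out upward. Pushing it takes 4 to 8 N. Lies in one of the two slots, 65 to 130 mm in from the entry end. Origin: mid-channel, half-way up, 11.5 mm above the worktop; axes as the rail's.
- hook: The good hook in the other slot: the same foot, with a stem through the slot opening and a bent steel wire hook up to 43 mm above the worktop. Origin as for the broken foot.
- scraper: Slot scraper, 0.15 kg, on the worktop. Origin: middle of its steel bar, half-way up. y axis along the bar, nose at -y, handle at +y. Bar 12 wide, 6 high, y = -95 to +105 mm; under its rear end a black foot, 36 wide, 16 long. Lying on the worktop it rests on foot and shoe, nose tipped down 0.04 rad, origin 7.7 mm up; with the shoe on the slot floor it is level, origin 11.5 mm up.
- scraper_handle: Flat wooden cross-handle on the upturned rear end of the scraper: 76 wide across the bar (x), 16 thick along the bar (y), 26 high, rounded edges. Origin: its centre, 105 mm behind and 31.5 mm above the scraper's origin, 220 mm behind the nose tip, 43 mm above the worktop when the scraper lies in the slot. 15 mm clear height between its underside and the top of the bar.
- scraper_nose (a point): Tip of the scraper's nose, on its centre line, half-way up, 115 mm ahead (-y) of the scraper's origin. The nose is 11 wide and 5 high at the tip, widening over 10 mm to the shoe, 19 wide, 7 high, 11 long.
- garlic: Bystander: garlic bulb, 48x50x51 mm, loose on the worktop. Origin: centre of its underside.
- lemon: Bystander: lemon, 75x58x59 mm, loose on the worktop. Origin: centre of its underside.
- salt_shaker: Bystander: salt shaker with a grey cap, 44 mm across, 90 mm tall, loose on the worktop. Origin: centre of its underside.
- sardine_tin: Bystander: flat oblong tin, 63x105x24 mm, loose on the worktop. Origin: centre of its underside.

How it is judged:
On the way, in this order (a step that is already met when the one before it is completed fails the run):
1. the scraper's nose is at least 15 mm inside the jammed slot and the scraper is let go (y of scraper_nose in the frame of rail below 0.07 m and z of scraper_nose in the frame of rail between 0.007 and 0.018 m and x of scraper_nose in the frame of broken_foot between -0.008 and 0.008 m and y of broken_foot in the frame of rail above -0.085 m and contact force between the fingers and scraper below 0.05 N), for 0.2 s.
2. the scraper is held by its cross-handle, its nose in the slot, the broken foot not yet out (y of scraper_nose in the frame of rail below 0.07 m and z of scraper_nose in the frame of rail between 0.007 and 0.018 m and y of broken_foot in the frame of rail above -0.085 m and contact force between the fingers and scraper_handle above 1 N), for 0.1 s.
3. the broken foot lies in the crumb pan (x of broken_foot in the frame of pan between -0.06 and 0.06 m and y of broken_foot in the frame of pan between -0.049 and 0.049 m and z of broken_foot in the frame of pan below 0.02 m), for 0.2 s.
At the end, for the whole second after the job is handed in: The broken foot lies at rest inside the crumb pan (its centre within the pan's outline, less than 20 mm up); the scraper lies at rest flat on the worktop (nose centre less than 7.5 mm, bar centre less than 10.5 mm up), touching neither rail nor pan (all of step 3 and linear speed of each of broken_foot, scraper below 0.02 m/s and height (world z) of scraper_nose below 0.0075 m and height (world z) of scraper below 0.0105 m and contact force between scraper and rail below 0.05 N and contact force between scraper and pan below 0.05 N).
It fails at once if the good hook is moved more than 10 mm (distance of hook from where it was at the start of the episode above 0.01 m).
It fails at once if a bystander is moved more than 20 mm (distance of any of garlic, lemon, salt_shaker, sardine_tin from where it was at the start of the episode above 0.02 m).
It also fails if it takes over 51 s, if anything falls off the work surface, if the arm or the gripper's body presses on something with over 40 N, if the wrist force passes 120 N, or if a joint passes its speed limit or range.

## Working session

There is one attempt and no reset: what is moved stays moved. The work goes in short steps, Python scripts to look and compute and a tool call to move; the robot and the scene stay as the last step left them, time stands still between calls to the robot, and variables do not carry over. Pictures are saved under pics/ and viewed, at most 10 in all, crops included, and the job is handed in when it is done.

Besides the shell and the picture viewer there is one more tool, called after "Call:" in YAML: its name, and indented under it one key for each argument. arm_command: Moves the arm, as the interface text tells. Its arguments: {"type":"object","properties":{"rows":{"type":"array","items":{"type":"object","properties":{"claw":{"type":"number"},"xyz":{"type":"array","items":{"type":"number"}},"dr":{"type":"array","items":{"type":"number"}}}}},"force":{"type":"number"}},"required":["rows"]}

```bash
mkdir -p pics
cat > h.py <<'E'
import numpy as np, cv2
from workcell import readout, cams, ticket
def snap(n,f):
    s=cams.snapshot(n); cv2.imwrite('pics/'+f+'.png',cv2.cvtColor(s['pixels'],cv2.COLOR_RGB2BGR)); 
    np.savez('pics/'+f+'.npz',**{k:s[k] for k in s if k!='name'}); return s
def load(f): return dict(np.load('pics/'+f+'.npz'))
def proj(s,P):
    P=np.atleast_2d(P); c=(s['world_to_cam']@np.c_[P,np.ones(len(P))].T).T
    return np.c_[s['cx']+s['fx']*c[:,0]/-c[:,2], s['cy']-s['fy']*c[:,1]/-c[:,2]]
def ray(s,u,v):
    R=s['world_to_cam'][:3,:3];t=s['world_to_cam'][:3,3]
    d=R.T@np.array([(u-s['cx'])/s['fx'],-(v-s['cy'])/s['fy'],-1.]);return -R.T@t,d
def atz(s,u,v,z):
    o,d=ray(s,u,v);return o+d*(z-o[2])/d[2]
def tri(*L):
    A=np.zeros((3,3));b=np.zeros(3)
    for s,u,v in L:
        o,d=ray(s,u,v);d=d/np.linalg.norm(d);M=np.eye(3)-np.outer(d,d);A+=M;b+=M@o
    return np.linalg.solve(A,b)
E
python3 - <<'E'
from h import *
print(readout.observe())
for n in ['top','scene']:
    s=snap(n,n+'0'); print(n,s.keys(),s['fx'],s['cx'],s['cy'],np.linalg.inv(s['world_to_cam']).round(3))
E
```

```text
{'clock': 0.0, 'joints': array([-1.47640578e+00,  3.13420827e-01,  1.49839087e+00, -2.42197889e-06,
        1.33099867e+00, -2.23389509e-01]), 'joint_velocities': array([ 7.95839026e-04, -7.61319524e-05, -6.77463923e-04, -3.89648828e-04,
       -1.10770745e-03,  1.86543128e-03]), 'joint_torque': array([-3.62214914e-04, -4.02212155e+01, -2.52270412e+01,  6.93975203e-02,
        3.52996134e-02, -8.61130115e-05]), 'tcp_pos': array([ 0.16401148, -0.49848011,  0.23819339]), 'orientation': array([-6.07664855e-04,  9.87403285e-01,  1.58222570e-01,  3.80698958e-05]), 'force': array([-0.37868207,  0.08847702, -0.70625056]), 'wrist_torque': array([ 0.0033136 ,  0.02387581, -0.02191872]), 'grasp_force': 0.0, 'gripper_width': 0.08802545430118992}
top dict_keys(['pixels', 'fx', 'fy', 'cx', 'cy', 'world_to_cam']) 505.9723428112157 278.5756117962813 208.82000903057744 [[-0.012  0.988 -0.155  0.339]
 [-1.    -0.009  0.024 -0.026]
 [ 0.022  0.155  0.988  1.227]
 [ 0.     0.     0.     1.   ]]
scene dict_keys(['pixels', 'fx', 'fy', 'cx', 'cy', 'world_to_cam']) 405.0094537423475 276.00301125755124 208.20809791143932 [[-0.434  0.445 -0.784 -0.365]
 [-0.901 -0.221  0.373  0.382]
 [-0.007  0.868  0.497  0.627]
 [ 0.     0.     0.     1.   ]]
```

View pics/top0.png

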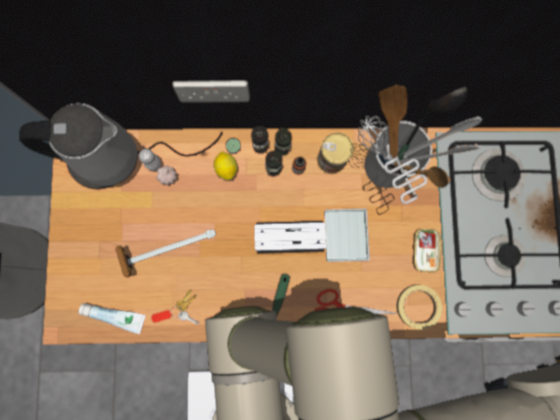

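View pics/scene0.png

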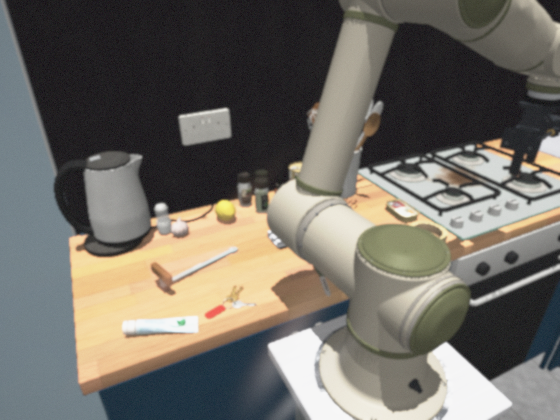

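Top view: the scraper's handle is at (124,261) and its nose at (212,234). The rail spans (255..325, 222..252), with the pan to the right at (347,236). Next, rough world coordinates.

Run:
```python
from h import *
s=load('top0');e=load('scene0')
for n,u,v,z in [('handle',124,261,.05),('barrear',131,262,.01),('nose',212,234,.005),('railTL',256,222,.021),('railBL',255,252,.021),('railTR',325,222,.021),('railBR',325,251,.021),('pan',347,236,0)]:
    print(n,atz(s,u,v,z).round(3))
im=cv2.imread('pics/top0.png')
a=cv2.resize(im[205:290,100:385],None,fx=2.8,fy=2.8,interpolation=cv2.INTER_CUBIC)
cv2.imwrite('pics/top0c.png',a)
```

```text
handle [0.405 0.303 0.05 ]
barrear [0.405 0.297 0.01 ]
nose [0.471 0.106 0.005]
railTL [ 0.497 -0.001  0.021]
railBL [0.425 0.002 0.021]
railTR [ 0.495 -0.167  0.021]
railBR [ 0.426 -0.165  0.021]
pan [ 0.463 -0.222  0.   ]
```

View pics/top0c.png

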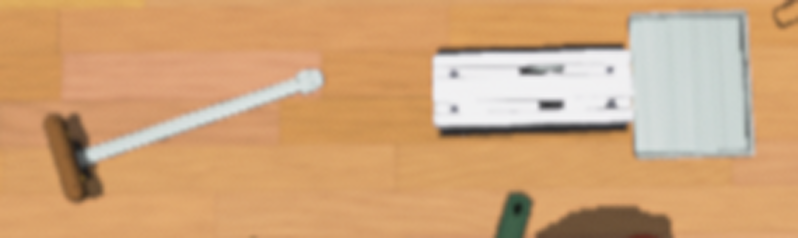

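Call:
arm_command:
  rows:
    - {"claw":-1,"xyz":[8.7,-7.6,-1.5],"dr":[0,0,0]}
    - {"claw":-1,"xyz":[8.7,-7.6,-1.5],"dr":[0,0,0]}
    - {"claw":-1,"xyz":[8.7,-7.6,-1.5],"dr":[0,0,0]}
    - {"claw":-1,"xyz":[8.7,-7.6,-1.5],"dr":[0,0,0]}
    - {"claw":-1,"xyz":[8.7,-7.6,-1.5],"dr":[0,0,0]}
    - {"claw":-1,"xyz":[8.7,-7.6,-1.5],"dr":[0,0,0]}
    - {"claw":-1,"xyz":[8.7,-7.6,-1.5],"dr":[0,0,0]}
    - {"claw":-1,"xyz":[8.7,-7.6,-1.5],"dr":[0,0,0]}
    - {"claw":-1,"xyz":[8.7,-7.6,-1.5],"dr":[0,0,0]}
    - {"claw":-1,"xyz":[8.7,-7.6,-1.5],"dr":[0,0,0]}
    - {"claw":-1,"xyz":[8.7,-7.6,-1.5],"dr":[0,0,0]}
    - {"claw":-1,"xyz":[8.7,-7.6,-1.5],"dr":[0,0,0]}

```text
clock: 1.3
tcp_pos: [0.3993, -0.1015, 0.2984]
orientation: [-0.0, 0.987, 0.158, -0.0]
force: [-0.3, 0.4, -0.1]
gripper_width: 0.0881
grasp_force: 0.0
```

Run:
```python
from h import *
s=snap('wrist','w1'); o=readout.observe(); print(o['clock'],o['tcp_pos'],o['orientation'],o['joints'].round(3))
print(s['fx'],s['cx'],s['cy'],np.linalg.inv(s['world_to_cam']).round(3))
```

```text
1.35 [ 0.39918814 -0.10188574  0.29837316] [-1.43263717e-04  9.87465329e-01  1.57835575e-01 -3.66348466e-04] [-0.536  0.016  1.694 -0.     1.432  0.718]
319.7459910828244 283.3961808577477 214.05820302312824 [[ 0.313  0.915  0.254  0.463]
 [-0.95   0.302  0.084 -0.081]
 [ 0.    -0.268  0.963  0.446]
 [ 0.     0.     0.     1.   ]]
```

View pics/w1.png

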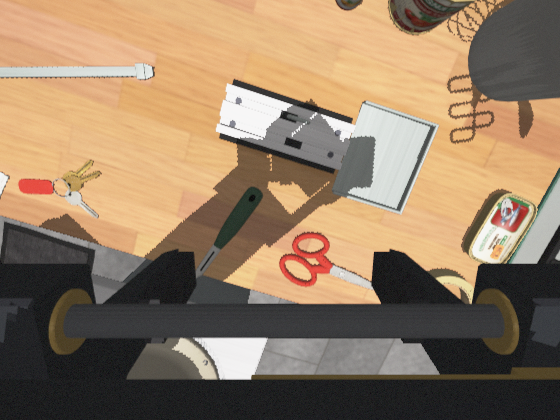

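The wrist view shows the rail from (228,85) to (345,165), with one dark piece in the far slot at (290,117) and one in the near slot at (294,143). I'll zoom in.

Run:
```python
from h import *
im=cv2.imread('pics/w1.png')
a=cv2.resize(im[70:180,210:365],None,fx=5,fy=5,interpolation=cv2.INTER_CUBIC)
cv2.imwrite('pics/w1c.png',cv2.convertScaleAbs(a,alpha=1.2,beta=10))
```

```text
(no output)
```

View pics/w1c.png

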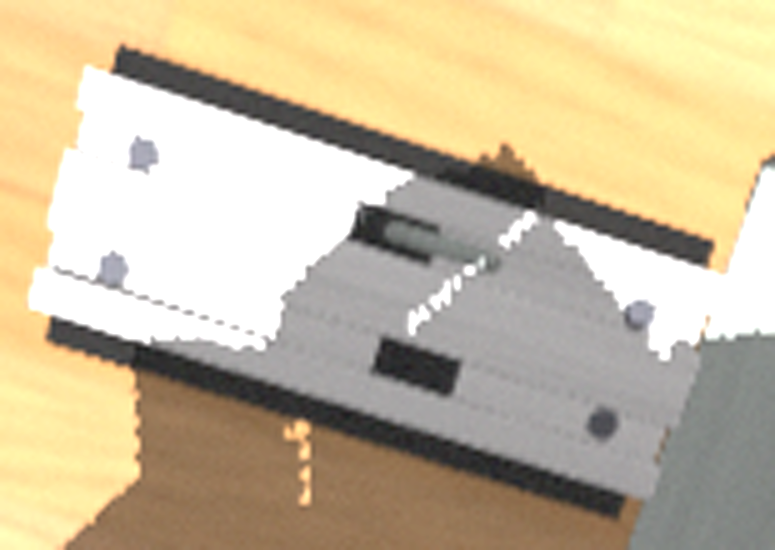

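The grey wire hook is in the far slot (image ≈(292,117)) and the plain black stub is in the near slot at ≈(293,143). The jammed slot is therefore slot_a.

Run:
```python
from h import *
from scipy.optimize import least_squares
w=load('w1');t=load('top0')
M=np.array([[30,85,21],[-30,85,21],[30,-85,21],[-30,-85,21]])/1000
uw=np.array([[85,67],[32,308],[722,272],[650,497]])/5+[210,70]
ut=np.array([[433,54],[433,125],[631,50],[631,122]])/2.8+[100,205]
for k,v in zip(M,uw): print(k,atz(w,*v,.021).round(4))
T=lambda p,P:np.c_[p[0]+np.cos(p[3])*P[:,0]-np.sin(p[3])*P[:,1],p[1]+np.sin(p[3])*P[:,0]+np.cos(p[3])*P[:,1],P[:,2]+p[2]]
for f in [lambda p:(proj(w,T(p,M))-uw).ravel(), lambda p:np.r_[(proj(w,T(p,M))-uw).ravel(),(proj(t,T(p,M))-ut).ravel()]]:
    r=least_squares(f,[.46,-.083,0,0]);print(r.x.round(4),r.fun.round(1))
p=r.x
print('foot',atz(w,210+417/5,70+367/5,.0145),'slot_a',T([*p[:2],0,p[3]],np.array([[-.015,.085,.013]])))
# scraper nose
print('nose',tri((t,212,234),(w,153,72)), atz(w,153,72,.004),atz(t,212,234,.004))
```

```text
[0.03  0.085 0.021] [0.4889 0.0009 0.021 ]
[-0.03   0.085  0.021] [ 0.4289 -0.0017  0.021 ]
[ 0.03  -0.085  0.021] [ 0.4929 -0.1671  0.021 ]
[-0.03  -0.085  0.021] [ 0.4333 -0.1702  0.021 ]
[ 0.461  -0.0845 -0.004   0.0272] [ 0.2  0.5 -0.4 -0.2  0.6  0.1 -0.4 -0.4]
[ 0.4612 -0.084  -0.0041  0.0227] [ 0.  -0.1 -0.8 -0.8  0.3  0.1 -0.9 -0.4  0.4  1.1  1.1  0.7  0.1  0.2
  1.4 -0.6]
foot [ 0.44561893 -0.10089167  0.0145    ] slot_a [[0.44426898 0.00060399 0.013     ]]
nose [ 0.47401611  0.1093967  -0.02551042] [0.4734083  0.09749219 0.004     ] [0.47078797 0.10618409 0.004     ]
```

Call:
arm_command:
  rows:
    - {"claw":-1,"xyz":[3.1,-7.9,1.2],"dr":[0,0,0]}
    - {"claw":-1,"xyz":[3.1,-7.9,1.2],"dr":[0,0,0]}
    - {"claw":-1,"xyz":[3.1,-7.9,1.2],"dr":[0,0,0]}
    - {"claw":-1,"xyz":[3.1,-7.9,1.2],"dr":[0,0,0]}
    - {"claw":-1,"xyz":[3.1,-7.9,1.2],"dr":[0,0,0]}
    - {"claw":-1,"xyz":[3.1,-7.9,1.2],"dr":[0,0,0]}
    - {"claw":-1,"xyz":[3.1,-7.9,1.2],"dr":[0,0,0]}
    - {"claw":-1,"xyz":[3.1,-7.9,1.2],"dr":[0,0,0]}
    - {"claw":-1,"xyz":[3.1,-7.9,1.2],"dr":[0,0,0]}
    - {"claw":-1,"xyz":[3.1,-7.9,1.2],"dr":[0,0,0]}

```text
clock: 2.35
tcp_pos: [0.4191, 0.2362, 0.2508]
orientation: [0.0, 0.988, 0.157, -0.0]
force: [0.3, 1.0, 1.0]
gripper_width: 0.0885
grasp_force: 0.0
```

Run:
```python
from h import *
s=snap('wrist','w2'); o=readout.observe(); print(o['clock'],o['tcp_pos'],o['orientation'],o['joints'].round(3))
```

```text
2.4 [0.41913746 0.2361536  0.25096592] [8.23964040e-05 9.87600681e-01 1.56986816e-01 1.69137340e-04] [ 0.269  0.206  1.604 -0.     1.331  1.525]
```

View pics/w2.png

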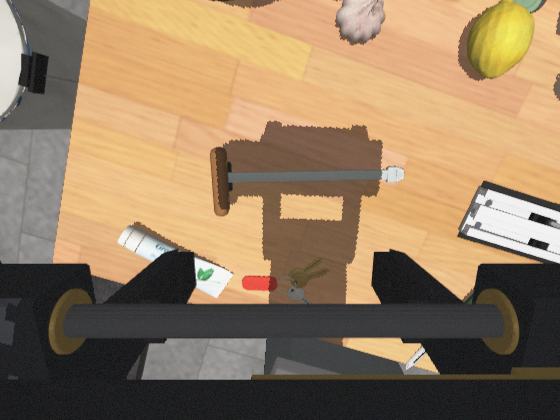

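Handle centre ≈(220,181), nose tip ≈(405,175), and the bar is nearly parallel to the image rows. I'll fit the pose.

```bash
python3 - <<'E'
from h import *
from scipy.optimize import least_squares
w=load('w2');t=load('top0')
hs=cv2.cvtColor(w['pixels'][140:225,200:240],cv2.COLOR_RGB2HSV); rgb=w['pixels'][140:225,200:240].astype(int)
m=((hs[...,0]<14)&(hs[...,1]>130)&(rgb[...,0]>70)&(rgb[...,0]<165)).astype(np.uint8)
n,l,st,c=cv2.connectedComponentsWithStats(m); i=1+st[1:,4].argmax(); print(st[i],c[i]+[200,140])
pts=np.argwhere(l==i)[:,::-1]; print(cv2.minAreaRect(pts.astype(np.float32)))
# heights
for a,b in [((220,181),(123.6,261.1)),((405,175),(212,233.5))]: print(tri((w,*a),(t,*b)).round(4))
H=c[i]+[200,140]
P0=atz(w,*H,.046); N=atz(w,405,175,.004); print('handle',P0,'nose',N, np.linalg.norm((P0-N)[:2]), np.degrees(np.arctan2(*(N-P0)[1::-1])))
B=[atz(w,232,177.8,.014),atz(w,380,174.5,.008)];print(B,np.degrees(np.arctan2(*(B[1]-B[0])[1::-1])))
E
python3 -c "
import cv2;im=cv2.imread('pics/w2.png');cv2.imwrite('pics/w2c.png',cv2.resize(im[140:225,200:415],None,fx=3.7,fy=3.7,interpolation=cv2.INTER_CUBIC))"
```

```text
[17 30  4  5  7] [218.71428571 172.57142857]
((18.5, 32.0), (4.0, 3.0), 90.0)
[0.4053 0.3043 0.0481]
[0.4721 0.1035 0.024 ]
handle [0.41337962 0.30845785 0.046     ] nose [0.47382748 0.09465362 0.004     ] 0.22218504859334387 -74.21306167771627
[array([0.40590688, 0.2962699 , 0.014     ]), array([0.46496577, 0.12566529, 0.008     ])] -70.90547363332415
```

View pics/w2c.png

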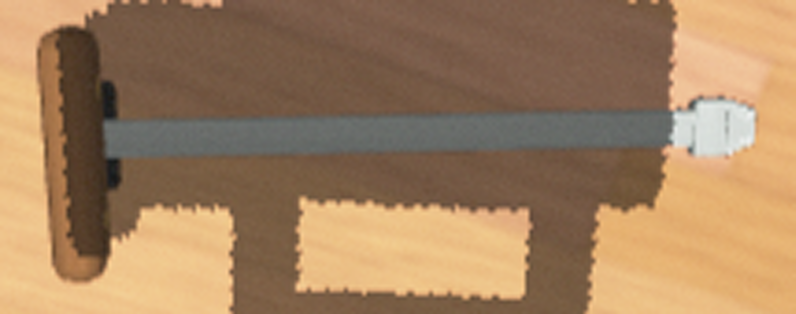

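```bash
cat >> h.py <<'E'
from scipy.spatial.transform import Rotation as Ro
E
python3 - <<'E'
from h import *
from scipy.optimize import least_squares
w=load('w2');t=load('top0')
S=np.array([[0,.105,.0315],[0,.10,.003],[0,-.078,.003],[0,-.115,0]])
u=np.array([[73,154],[108,138],[672,129],[756,126]])/3.7+[200,140]
def T(p):
    R=(Ro.from_euler('z',p[2])*Ro.from_euler('x',.04)).as_matrix(); return S@R.T+[p[0],p[1],.0077]
f=lambda p:np.r_[(proj(w,T(p))-u)[[0,3]].ravel(),(proj(w,T(p))-u)[1:3,1]]
r=least_squares(f,[.44,.2,.3]);p=r.x;print(p,np.degrees(p[2]),r.fun.round(2));print(T(p).round(4)); print(proj(t,T(p)))
o=readout.observe();R=Ro.from_quat(o['orientation'],scalar_first=True)
g=T(p)[0]-[0,0,.019]; print(R.inv().apply(g-o['tcp_pos'])/.04, R.as_matrix().round(3))
E
```

```text
[0.43729716 0.20585223 0.32748901] 18.76373810235413 [ 1.11 -0.17 -1.22 -0.09  0.11 -0.02]
[[0.404  0.304  0.0434]
 [0.4052 0.3003 0.0147]
 [0.4624 0.1319 0.0076]
 [0.4743 0.0971 0.0031]]
[[124.20869277 261.80211111]
 [129.1542891  261.8839523 ]
 [201.0931118  237.41190421]
 [215.82988076 232.57605999]]
[ 0.16332947 -1.73146844  5.66448303] [[ 0.951  0.31   0.   ]
 [ 0.31  -0.951 -0.   ]
 [ 0.     0.    -1.   ]]
```

Call:
arm_command:
  force: 40
  rows:
    - {"claw":-1,"xyz":[0.16,-1.73,2.5],"dr":[2.3,0,-0.7]}
    - {"claw":-1,"xyz":[0.16,-1.73,2.5],"dr":[2.3,0,-0.7]}
    - {"claw":-1,"xyz":[0.16,-1.73,3.5],"dr":[2.3,0,-0.7]}
    - {"claw":-1,"xyz":[0.16,-1.73,4.3],"dr":[2.3,0,-0.7]}
    - {"claw":-1,"xyz":[0.16,-1.73,5.0],"dr":[2.3,0,-0.7]}
    - {"claw":-1,"xyz":[0.16,-1.73,5.6],"dr":[2.3,0,-0.7]}
    - {"claw":-1,"xyz":[0.16,-1.73,5.6],"dr":[2.3,0,-0.7]}
    - {"claw":-0.2,"xyz":[0.16,-1.73,5.6],"dr":[2.3,0,-0.7]}
    - {"claw":-0.2,"xyz":[0.16,-1.73,5.6],"dr":[2.3,0,-0.7]}

```text
clock: 3.3
tcp_pos: [0.4042, 0.3054, 0.0283]
orientation: [-0.02, 0.986, 0.164, -0.002]
force: [0.5, 1.4, -0.1]
gripper_width: 0.074
grasp_force: 0.0
```

Run:
```python
from h import *
s=snap('wrist','w3'); o=readout.observe(); print(o)
```

```text
{'clock': 3.35, 'joints': array([0.39542004, 0.54307151, 1.78398342, 0.05530572, 0.8096403 ,
       1.59874731]), 'joint_velocities': array([ 0.00459484,  0.00195916,  0.0036681 ,  0.00043639, -0.00321439,
        0.00097763]), 'joint_torque': array([-1.57260052e-01, -4.24005246e+01, -1.75687784e+01,  8.01293179e-02,
       -7.36330287e-02, -4.39299256e-03]), 'tcp_pos': array([0.40411811, 0.30545585, 0.02824673]), 'orientation': array([-0.02013223,  0.98626484,  0.16392999, -0.00182286]), 'force': array([0.36445295, 0.67279116, 1.24308114]), 'wrist_torque': array([-0.03844552, -0.01428038, -0.00338757]), 'grasp_force': 0.0, 'gripper_width': 0.07024963547681279}
```

View pics/w3.png

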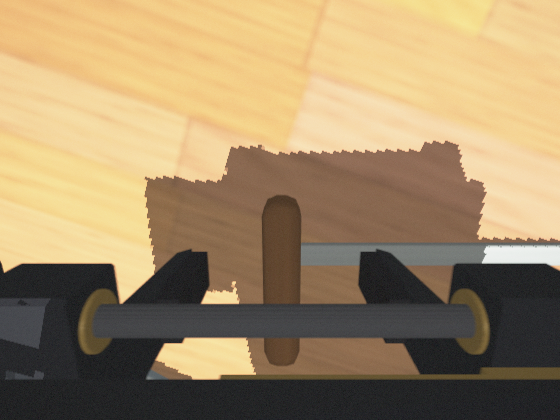

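The handle (282, rows 195–365) is centred and square between the fingers, so I close, then lift a little and level.

Call:
arm_command:
  force: 45
  rows:
    - {"claw":1,"xyz":[0,0,0],"dr":[0,0,0]}
    - {"claw":1,"xyz":[0,0,0],"dr":[0,0,0]}
    - {"claw":1,"xyz":[0,0,0],"dr":[0,0,0]}
    - {"claw":1,"xyz":[0,0,0],"dr":[0,0,0]}
    - {"claw":1,"xyz":[0,0,0],"dr":[0,0,0]}
    - {"claw":1,"xyz":[0,0,-0.2],"dr":[0,0,0]}
    - {"claw":1,"xyz":[0,0,-0.5],"dr":[0,0,0]}
    - {"claw":1,"xyz":[0,0,-0.5],"dr":[0,0,0]}

```text
clock: 4.15
tcp_pos: [0.4042, 0.3051, 0.0485]
orientation: [-0.02, 0.986, 0.164, -0.002]
force: [-0.3, -0.3, -1.2]
gripper_width: 0.0154
grasp_force: 45.0
```

Run:
```python
from h import *
o=readout.observe();R=Ro.from_quat(o['orientation'],scalar_first=True);p=o['tcp_pos'];print(o['clock'],p,o['gripper_width'],o['grasp_force'],o['force'],o['wrist_torque'])
yaw=.026
# target level: tool x=(cos,sin,0), y=(sin,-cos,0)
Rt=Ro.from_matrix(np.array([[np.cos(yaw),np.sin(yaw),0],[np.sin(yaw),-np.cos(yaw),0],[0,0,-1]]).T)
print('dr',np.degrees((R.inv()*Rt).as_rotvec()))
c,s_=np.cos(yaw),np.sin(yaw)
def W(x,y): return np.array([.461+c*x-s_*y,-.0845+s_*x+c*y])
# tcp relation: handle centre = tcp + .0217... 
for ny in [.125]:
    h=W(-.015,ny+.22); tgt=np.array([*h,.045]); print(tgt, R.inv().apply(tgt-p)/.04)
```

```text
4.15 [0.40420192 0.30505035 0.04848343] 0.015401768151847309 45.00840783119202 [-0.29822628 -0.25400943 -1.18500408] [0.05912679 0.01457227 0.03234791]
dr [-2.32649353  0.16927467 17.41690462]
[0.43703608 0.25999344 0.045     ] [0.41132563 1.3341039  0.03451614]
```

Call:
arm_command:
  rows:
    - {"claw":1,"xyz":[0.15,0.5,0],"dr":[-0.8,0,6]}
    - {"claw":1,"xyz":[0.3,1,0],"dr":[-1.6,0,12]}
    - {"claw":1,"xyz":[0.41,1.33,0],"dr":[-2.3,0.2,17.4]}
    - {"claw":1,"xyz":[0.41,1.33,0],"dr":[-2.3,0.2,17.4]}
    - {"claw":1,"xyz":[0.41,1.33,0],"dr":[-2.3,0.2,17.4]}
    - {"claw":1,"xyz":[0.41,1.33,0],"dr":[-2.3,0.2,17.4]}

```text
clock: 4.75
tcp_pos: [0.4356, 0.2602, 0.0446]
orientation: [0.0, 1.0, 0.014, -0.001]
force: [0.3, -0.5, -1.8]
gripper_width: 0.0155
grasp_force: 45.0
```

Run:
```python
from h import *
t=snap('top','t4');s=snap('wrist','w4');e=snap('scene','s4'); o=readout.observe(); print(o['clock'],o['tcp_pos'],o['orientation'],o['joints'].round(2))
c,s_=np.cos(.026),np.sin(.026)
W=lambda x,y,z: [.461+c*x-s_*y,-.0845+s_*x+c*y,z]
for q in [W(-.015,.125,.031),W(-.015,.085,.021),W(-.030,.085,.021),W(.03,.085,.021)]:print(proj(s,q),proj(t,q),proj(e,q))
def crop(n,x0,y0,x1,y1,k):
    return cv2.resize(cv2.imread('pics/'+n+'.png')[y0:y1,x0:x1],None,fx=k,fy=k,interpolation=cv2.INTER_CUBIC)
a=crop('w4',400,180,560,290,4); b=crop('t4',100,195,340,300,2.6)
h=a.shape[0];out=np.zeros((h+b.shape[0],max(a.shape[1],b.shape[1]),3),np.uint8);out[:h,:a.shape[1]]=a;out[h:,:b.shape[1]]=b
out=out[:800];print(out.shape);cv2.imwrite('pics/c4.png',cv2.resize(out,None,fx=600/out.shape[0],fy=600/out.shape[0]) if out.shape[0]>600 else out)
```

```text
4.9 [0.43579324 0.26011736 0.04461468] [ 2.56517055e-04  9.99902484e-01  1.39132210e-02 -1.17450899e-03] [0.31 0.52 1.76 0.   0.86 1.85]
[[687.71387608 253.10593229]] [[238.73825335 244.32459257]] [[261.57093523 239.72133498]]
[[736.12420013 246.51446753]] [[255.76852562 244.07372856]] [[275.25562466 238.88215388]]
[[726.26822783 270.50093145]] [[255.96635124 250.36485606]] [[277.85267878 241.71940565]]
[[768.48797765 167.75079431]] [[255.17957241 225.34420427]] [[267.78976344 230.7257863 ]]
(713, 640, 3)
```

View pics/w4.png

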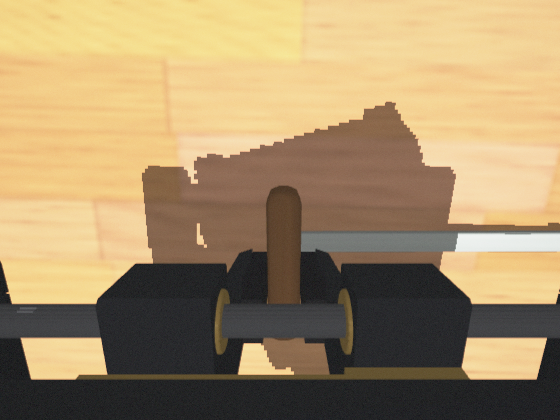

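The handle is gripped at column 284, with the bar running right along row 241, but the nose is out of this view. I'll check the in-hand pose numerically from the images.

Run:
```python
from h import *
import h
tc={'w3':([0.40411811,0.30545585,0.02824673],[-0.02013223,0.98626484,0.16392999,-0.00182286]),'w4':([0.43579324,0.26011736,0.04461468],[2.565e-4,0.9999025,0.0139132,-0.0011745])}
for n in tc:
    s=load(n);p,q=tc[n];R=Ro.from_quat(q,scalar_first=True)
    C=np.linalg.inv(s['world_to_cam']);print(n,'cam in tool',R.inv().apply(C[:3,3]-p).round(4), Ro.from_matrix(R.as_matrix().T@C[:3,:3]).as_rotvec().round(4))
    Q=lambda *a:proj(s,R.apply(a)+p)[0].round(1)
    # scraper in tool frame: x same, y=-scr y, z=-scr z; handle centre at z=-.0151
    for nm,a in [('handle top ends',(.038,0,-.028)),('',(-.038,0,-.028)),('bar top',(0,.02,.0134-.0006)),('bar top far',(0,.12,.0134-.0006)),('tcp',(0,0,0))]: print(nm,Q(*a))
    g=s['pixels'].astype(int)
    for u in [320,360,400,440,480,520]:
        col=g[200:280,u]; d=np.abs(np.diff(col.sum(1))); k=np.argsort(d)[-4:]; print(u,sorted((k+200).tolist()), end=' ')
    print(); col=g[150:380,284];d=np.abs(np.diff(col.sum(1)));print([ (i+150,int(d[i])) for i in np.where(d>25)[0]])
```

```text
w3 cam in tool [ 0.0672  0.0007 -0.1476] [2.0769 2.0763 0.2821]
handle top ends [281.5 204.2]
 [281.7 368.9]
bar top [319.  254.7]
bar top far [504.2 254.7]
tcp [281.9 264.6]
320 [242, 244, 245, 265] 360 [244, 250, 251, 259] 400 [244, 260, 261, 262] 440 [244, 245, 264, 265] 480 [213, 218, 224, 239] 520 [238, 244, 262, 263] 
[(np.int64(151), 66), (np.int64(152), 186), (np.int64(193), 31), (np.int64(194), 82), (np.int64(195), 36), (np.int64(302), 29), (np.int64(303), 26), (np.int64(364), 29), (np.int64(365), 69), (np.int64(366), 27), (np.int64(373), 39), (np.int64(374), 63), (np.int64(378), 57)]
w4 cam in tool [ 0.0673  0.0008 -0.1475] [2.0777 2.0753 0.2816]
handle top ends [281.1 204.5]
 [281.2 369.2]
bar top [318.7 254.9]
bar top far [503.9 255.1]
tcp [281.5 264.9]
320 [232, 233, 249, 250] 360 [232, 251, 262, 263] 400 [232, 233, 262, 263] 440 [264, 265, 270, 271] 480 [223, 224, 232, 233] 520 [225, 233, 234, 251] 
[(np.int64(184), 41), (np.int64(185), 113), (np.int64(302), 28), (np.int64(339), 58), (np.int64(340), 63), (np.int64(368), 195), (np.int64(369), 106), (np.int64(373), 89), (np.int64(374), 293), (np.int64(378), 50)]
```

Run:
```python
from h import *
from scipy.optimize import least_squares
tc={'w3':([0.40411811,0.30545585,0.02824673],[-0.02013223,0.98626484,0.16392999,-0.00182286]),'w4':([0.43579324,0.26011736,0.04461468],[2.565e-4,0.9999025,0.0139132,-0.0011745])}
# near-end row only for w3
for n,ob in [('w3',(194.5,365.5,244.5,264.8)),('w4',(185,None,232.5,250.5))]:
    s=load(n);p,q=tc[n];R=Ro.from_quat(q,scalar_first=True)
    def rows(v):
        dx,dz,roll=v; A=Ro.from_rotvec([0,roll,0])
        P=np.array([[.038,0,-.008],[-.038,0,-.008],[.006,.05,.0285-.003],[-.006,.05,.0285-.003]])
        return proj(s,R.apply(A.apply(P)+[dx,0,dz])+p)[:,1]
    for fixroll in (True,False):
        def f(v):
            w=[v[0],v[1],0 if fixroll else v[2]]; r=rows(w); return [r[i]-ob[i] for i in range(4) if ob[i] is not None]
        r=least_squares(f,[0,-.015,0],x_scale=[.01,.01,.1]);print(n,fixroll,r.x.round(4),np.round(r.fun,1),rows(r.x).round(1))
s=load('w4');g=s['pixels'];
for v in (300,303,320,337,339,341,345): print(v,g[v,284],g[v,300],end=' ')
```

```text
w3 True [ 0.0043 -0.0229  0.    ] [ 0.3  0.  -1.1  0.7] [194.8 365.5 243.4 265.5]
w3 False [ 0.0042 -0.0226 -0.0057] [ 0.1 -0.1 -0.9  0.9] [194.6 365.4 243.6 265.7]
w4 True [ 0.0045 -0.004   0.    ] [ 0.3 -1.2  0.9] [185.3 337.7 231.3 251.4]
w4 False [-0.0022  0.0239 -0.1438] [0. 0. 0.] [185.  320.  232.5 250.5]
300 [100  71  50] [106  81  56] 303 [82 61 44] [100  82  61] 320 [67 68 71] [69 70 72] 337 [75 70 66] [83 75 70] 339 [93 67 46] [138 106  77] 341 [140 107  80] [138 105  77] 345 [138 107  77] [141 107  78]
```

The lift began before the fingers had finished closing (0.7 s stroke), so the scraper is still on the table and held only near the handle's top. I'll open slightly, go back down, and grip fully.

Call:
arm_command:
  force: 50
  rows:
    - {"claw":0.1,"xyz":[0,0,0],"dr":[0,0,0]}
    - {"claw":0.1,"xyz":[0,0,0],"dr":[0,0,0]}
    - {"claw":0.1,"xyz":[0,0,0],"dr":[0,0,0]}
    - {"claw":0.1,"xyz":[0.08,0,0.2],"dr":[2.3,0,0]}
    - {"claw":0.1,"xyz":[0.08,0,0.42],"dr":[2.3,0,0]}
    - {"claw":0.1,"xyz":[0.08,0,0.42],"dr":[2.3,0,0]}
    - {"claw":1,"xyz":[0.08,0,0.42],"dr":[2.3,0,0]}
    - {"claw":1,"xyz":[0.08,0,0.42],"dr":[2.3,0,0]}
    - {"claw":1,"xyz":[0.08,0,0.42],"dr":[2.3,0,0]}
    - {"claw":1,"xyz":[0.08,0,0.42],"dr":[2.3,0,0]}
    - {"claw":1,"xyz":[0.08,0,0.42],"dr":[2.3,0,0]}
    - {"claw":1,"xyz":[0.08,0,0.42],"dr":[2.3,0,0]}

```text
clock: 6.1
tcp_pos: [0.4394, 0.2599, 0.028]
orientation: [-0.02, 1.0, 0.013, -0.001]
force: [-0.6, 1.2, 1.9]
gripper_width: 0.0157
grasp_force: 50.0
```

```bash
cat >> h.py <<'E'
from scipy.optimize import least_squares
def hand(n):
    """bar line of scraper in the tool frame from wrist view n (saved with state)"""
    s=load(n);o=readout.observe();p=o['tcp_pos'];R=Ro.from_quat(o['orientation'],scalar_first=True)
    g=s['pixels'].astype(int).sum(2)
    col=g[150:300,283];d=np.diff(col);print('far end rows',[(i+150,int(d[i])) for i in np.where(abs(d)>40)[0]])
    for u in range(320,560,40):
        d=np.diff(cv2.GaussianBlur(g[200:285,u:u+1].astype(np.float32),(1,3),0)[:,0]); k=np.argsort(-abs(d))[:5]; print(u,sorted((int(i+200),int(d[i])) for i in k))
    print('pred handle far/bar c', proj(s,R.apply([[.038,0,-.0231],[0,.05,.0104]])+p).round(1))
    print(o['clock'],p,o['gripper_width'],o['grasp_force'],o['force'],o['wrist_torque'])
E
python3 - <<'E'
from h import *
snap('wrist','w5');hand('w5')
E
```

```text
far end rows [(np.int64(199), -49), (np.int64(200), -83)]
320 [(248, -14), (249, -61), (250, -77), (251, -28), (257, -9)]
360 [(249, 28), (261, -38), (262, -86), (263, -86), (264, -35)]
400 [(249, 29), (261, -36), (262, -83), (263, -86), (264, -37)]
440 [(248, 23), (249, 25), (269, -53), (270, -78), (271, -61)]
480 [(202, 99), (239, -99), (240, -125), (257, 117), (258, 94)]
520 [(241, -87), (242, -114), (248, 118), (249, 137), (250, 88)]
pred handle far/bar c [[281.  201.8]
 [375.4 256.8]]
6.15 [0.43940607 0.25992756 0.0279921 ] 0.015651945110268465 49.99954232946038 [-1.13383258  0.76405753  2.33411275] [ 0.21671392  0.14329253 -0.02570494]
```

Call:
arm_command:
  rows:
    - {"claw":1,"xyz":[0,0,-0.2],"dr":[0,0,0]}
    - {"claw":1,"xyz":[0,0,-0.5],"dr":[-1.2,0,0]}
    - {"claw":1,"xyz":[0,0,-0.7],"dr":[-2.3,0,0]}
    - {"claw":1,"xyz":[0,0,-0.7],"dr":[-2.3,0,0]}
    - {"claw":1,"xyz":[0,0,-0.7],"dr":[-2.3,0,0]}

```text
clock: 6.65
tcp_pos: [0.4392, 0.2587, 0.0556]
orientation: [0.0, 1.0, 0.013, -0.001]
force: [-0.7, -0.1, -2.7]
gripper_width: 0.0157
grasp_force: 50.0
```

Run:
```python
from h import *
snap('wrist','w6');hand('w6')
t=snap('top','t6');e=snap('scene','s6')
c,s_=np.cos(.026),np.sin(.026)
W=lambda x,y,z: [.461+c*x-s_*y,-.0845+s_*x+c*y,z]
for nm,q in [('nose',[.4394-.0013+.22*.026,.04,.04]),('slotA end top',W(-.015,.085,.021)),('railNear',W(-.030,.085,.021)),('railFar',W(.03,.085,.021))]:print(nm,proj(t,q),proj(e,q))
def crop(n,x0,y0,x1,y1,k):
    return cv2.resize(cv2.imread('pics/'+n+'.png')[y0:y1,x0:x1],None,fx=k,fy=k,interpolation=cv2.INTER_CUBIC)
a=crop('t6',130,205,330,275,4); b=crop('s6',160,195,320,275,4)
out=np.zeros((600,800,3),np.uint8);out[:280]=a;out[280:600,:640]=b
cv2.imwrite('pics/c6.png',out)
```

```text
far end rows [(np.int64(199), -44), (np.int64(200), -88)]
320 [(246, -11), (249, -58), (250, -78), (251, -34), (276, -9)]
360 [(249, 26), (261, -38), (262, -81), (263, -79), (264, -26)]
400 [(249, 27), (261, -39), (262, -84), (263, -86), (264, -31)]
440 [(220, -126), (239, 117), (246, -137), (270, -154), (271, -168)]
480 [(221, -120), (237, 113), (246, -118), (248, 123), (249, 138)]
520 [(222, -120), (238, 110), (245, -100), (248, 128), (249, 130)]
pred handle far/bar c [[281.2 201.9]
 [375.4 256.9]]
6.7 [0.43909431 0.25860451 0.05538192] 0.015591504619150503 50.01249421387911 [-0.00988722  0.24444861 -2.49716857] [ 0.0992241   0.04380183 -0.00842754]
nose [[238.55400998 243.54189151]] [[261.34238637 236.63618811]]
slotA end top [[255.76852562 244.07372856]] [[275.25562466 238.88215388]]
railNear [[255.96635124 250.36485606]] [[277.85267878 241.71940565]]
railFar [[255.17957241 225.34420427]] [[267.78976344 230.7257863 ]]
```

View pics/c6.png

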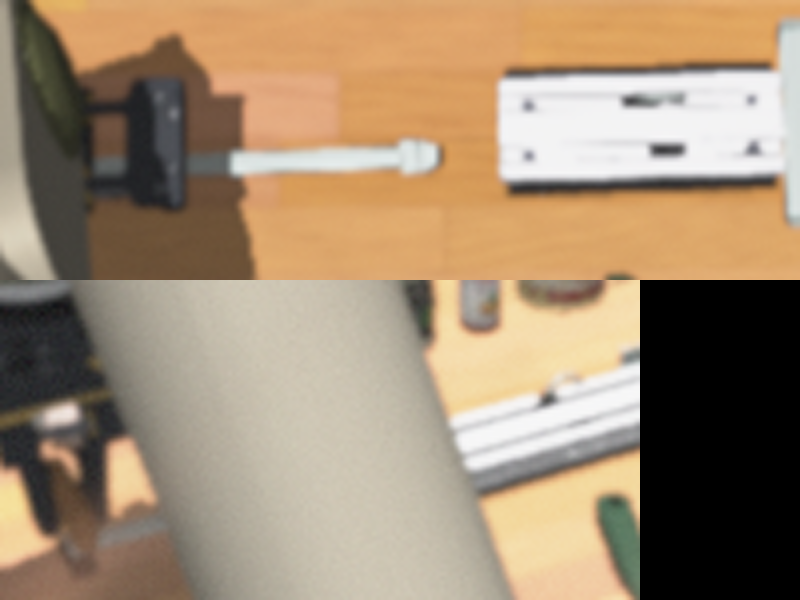

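Last view: the grip is good (bar unchanged in the hand after the lift). The nose, at top pixel ≈(240,244), lines up with the near slot's end at ≈(255,244), within about 1 mm. Now I lower to slot height and ease the nose in.

Call:
arm_command:
  rows:
    - {"claw":1,"xyz":[0.01,0,0.4],"dr":[0,0,0]}
    - {"claw":1,"xyz":[0.01,0,0.66],"dr":[0,0,0]}
    - {"claw":1,"xyz":[0.01,0,0.66],"dr":[0,0,0]}
    - {"claw":1,"xyz":[0.01,0.4,0.66],"dr":[0,0,0]}
    - {"claw":1,"xyz":[0.01,0.8,0.66],"dr":[0,0,0]}
    - {"claw":1,"xyz":[0.01,1.0,0.66],"dr":[0,0,0]}
    - {"claw":1,"xyz":[0.01,1.1,0.66],"dr":[0,0,0]}
    - {"claw":1,"xyz":[0.01,1.2,0.66],"dr":[0,0,0]}
    - {"claw":1,"xyz":[0.01,1.2,0.66],"dr":[0,0,0]}

```text
clock: 7.7
tcp_pos: [0.441, 0.2107, 0.0294]
orientation: [0.0, 1.0, 0.013, -0.001]
force: [0.4, -0.1, -2.4]
gripper_width: 0.0154
grasp_force: 50.0
```

Run:
```python
from h import *
snap('wrist','w7');hand('w7')
```

```text
far end rows [(np.int64(200), -85)]
320 [(245, -12), (248, -13), (249, -68), (250, -87), (251, -31)]
360 [(249, 26), (261, -38), (262, -90), (263, -91), (264, -26)]
400 [(249, 23), (261, -39), (262, -92), (263, -92), (264, -28)]
440 [(268, -28), (269, -59), (270, -71), (271, -55), (272, -28)]
480 [(238, -86), (239, -119), (248, 109), (249, 140), (250, 99)]
520 [(236, -91), (237, -121), (248, 101), (249, 137), (250, 98)]
pred handle far/bar c [[280.3 201.8]
 [374.9 256.9]]
7.75 [0.44100402 0.21085162 0.02938984] 0.015482664277836402 50.01197850331664 [-0.10628541 -0.65401739 -1.8398368 ] [ 0.15950973 -0.01890801  0.04639809]
```

Call:
arm_command:
  rows:
    - {"claw":1,"xyz":[0,0.15,0],"dr":[0,0,0]}
    - {"claw":1,"xyz":[0,0.3,0],"dr":[0,0,0]}
    - {"claw":1,"xyz":[0,0.45,0],"dr":[0,0,0]}
    - {"claw":1,"xyz":[0,0.45,0],"dr":[0,0,0]}

```text
clock: 8.15
tcp_pos: [0.4415, 0.192, 0.0294]
orientation: [0.0, 1.0, 0.013, -0.001]
force: [-1.4, 0.0, -2.7]
gripper_width: 0.0154
grasp_force: 50.0
```

Call:
arm_command:
  rows:
    - {"claw":1,"xyz":[0,0.15,0],"dr":[0,0,0]}
    - {"claw":1,"xyz":[0,0.3,0],"dr":[0,0,0]}
    - {"claw":1,"xyz":[0,0.45,0],"dr":[0,0,0]}
    - {"claw":1,"xyz":[0,0.45,0],"dr":[0,0,0]}

```text
clock: 8.55
tcp_pos: [0.442, 0.174, 0.0294]
orientation: [0.0, 1.0, 0.013, -0.001]
force: [-0.7, -0.1, -0.1]
gripper_width: 0.0153
grasp_force: 50.0
```

Run:
```python
from h import *
snap('wrist','w8');hand('w8')
# bright steel in top view: rows/cols of scraper vs slot line
t=snap('top','t8');g=t['pixels'].astype(int)
t0=load('t6')['pixels'].astype(int)
for u in range(225,262,4):
    col=g[230:260,u]; b=np.where((col.min(1)>150)&(col.max(1)-col.min(1)<40))[0]; print(u,(b+230).tolist()[:1],(b+230).tolist()[-1:],end=' ')
```

```text
far end rows [(np.int64(199), -43), (np.int64(200), -89), (np.int64(201), -43)]
320 [(248, -16), (249, -60), (250, -70), (251, -25), (268, -10)]
360 [(249, 24), (261, -35), (262, -81), (263, -86), (264, -35)]
400 [(249, 26), (261, -39), (262, -89), (263, -94), (264, -34)]
440 [(268, -31), (269, -60), (270, -74), (271, -60), (272, -27)]
480 [(236, -92), (237, -125), (248, 108), (249, 141), (250, 98)]
520 [(237, -92), (238, -122), (248, 109), (249, 138), (250, 95)]
pred handle far/bar c [[280.  201.8]
 [374.7 256.9]]
8.6 [0.44199523 0.17434891 0.02943323] 0.015451338942735924 50.01182846724987 [-0.69830338 -0.13744409 -1.55528554] [ 0.11894009 -0.02008129 -0.02118277]
225 [243] [247] 229 [243] [247] 233 [242] [247] 237 [242] [247] 241 [242] [246] 245 [242] [246] 249 [242] [246] 253 [242] [246] 257 [230] [249] 261 [230] [249]
```

Call:
arm_command:
  rows:
    - {"claw":1,"xyz":[0,0,0.03],"dr":[0,0,0]}
    - {"claw":0.1,"xyz":[0,0,0.03],"dr":[0,0,0]}
    - {"claw":0.1,"xyz":[0,0,0.03],"dr":[0,0,0]}
    - {"claw":0.1,"xyz":[0,0,0.03],"dr":[0,0,0]}
    - {"claw":0.1,"xyz":[0,0,0.03],"dr":[0,0,0]}
    - {"claw":0.1,"xyz":[0,0,0.03],"dr":[0,0,0]}
    - {"claw":0.1,"xyz":[0,0,0.03],"dr":[0,0,0]}
    - {"claw":0.1,"xyz":[0,0,0.03],"dr":[0,0,0]}
    - {"claw":0.1,"xyz":[0,0,0.03],"dr":[0,0,0]}

```text
clock: 9.55
tcp_pos: [0.442, 0.1747, 0.0282]
orientation: [0.0, 1.0, 0.013, -0.001]
force: [-0.3, 0.2, 0.5]
gripper_width: 0.0396
grasp_force: 0.0
```

Run:
```python
from h import *
snap('wrist','w9');hand('w9')
g=load('w9')['pixels'].astype(int); 
for r in (215,230): # handle columns
    d=np.diff(g[r,255:315].sum(1)); print([(int(i+255),int(d[i])) for i in np.where(abs(d)>25)[0]])
```

```text
far end rows [(np.int64(199), -82), (np.int64(200), -69)]
320 [(247, 13), (248, 26), (249, 26), (250, 15), (268, -17)]
360 [(249, 26), (259, -52), (260, -88), (261, -77), (262, -32)]
400 [(248, 26), (261, -37), (262, -89), (263, -94), (264, -34)]
440 [(249, 27), (261, -37), (262, -85), (263, -85), (264, -32)]
480 [(238, -126), (249, 140), (263, -152), (264, -250), (265, -146)]
520 [(238, -91), (239, -120), (248, 122), (249, 138), (250, 82)]
pred handle far/bar c [[280.9 201.8]
 [375.3 256.9]]
9.6 [0.44195021 0.17470432 0.02820886] 0.03980803561382073 0.0 [0.49007092 0.20627262 0.51834491] [ 0.04219985  0.00273038 -0.03885674]
[(264, -129), (265, -35), (300, 48), (301, 106)]
[(263, -133), (302, 97), (303, 30)]
```

Released cleanly with the scraper still level in the slot. Now regrip and push.

Call:
arm_command:
  rows:
    - {"claw":1,"xyz":[0,0,0],"dr":[0,0,0]}
    - {"claw":1,"xyz":[0,0,0],"dr":[0,0,0]}
    - {"claw":1,"xyz":[0,0,0],"dr":[0,0,0]}
    - {"claw":1,"xyz":[0,0,0],"dr":[0,0,0]}
    - {"claw":1,"xyz":[0,0,0],"dr":[0,0,0]}
    - {"claw":1,"xyz":[0,0,0],"dr":[0,0,0]}
    - {"claw":1,"xyz":[0,0,-0.01],"dr":[0,0,0]}
    - {"claw":1,"xyz":[0,0.3,-0.01],"dr":[0,0,0]}
    - {"claw":1,"xyz":[0,0.6,-0.01],"dr":[0,0,0]}
    - {"claw":1,"xyz":[0,0.9,-0.01],"dr":[0,0,0]}
    - {"claw":1,"xyz":[0,1.1,-0.01],"dr":[0,0,0]}
    - {"claw":1,"xyz":[0,1.3,-0.01],"dr":[0,0,0]}

```text
clock: 10.8
tcp_pos: [0.4434, 0.1223, 0.0287]
orientation: [-0.0, 1.0, 0.012, -0.001]
force: [-0.8, 6.6, -1.2]
gripper_width: 0.0156
grasp_force: 50.0
```

Call:
arm_command:
  rows:
    - {"claw":1,"xyz":[0,0.2,0],"dr":[0,0,0]}
    - {"claw":1,"xyz":[0,0.4,0],"dr":[0,0,0]}
    - {"claw":1,"xyz":[0,0.6,0],"dr":[0,0,0]}
    - {"claw":1,"xyz":[0,0.8,0],"dr":[0,0,0]}
    - {"claw":1,"xyz":[0,1.0,0],"dr":[0,0,0]}
    - {"claw":1,"xyz":[0,1.2,0],"dr":[0,0,0]}

```text
clock: 11.4
tcp_pos: [0.4443, 0.0746, 0.0287]
orientation: [-0.0, 1.0, 0.013, -0.001]
force: [-0.2, 5.7, -0.7]
gripper_width: 0.0155
grasp_force: 50.0
```

Run:
```python
from h import *
snap('wrist','w10');hand('w10')
t=snap('top','t10'); a=load('t6')['pixels'].astype(int).sum(2);b=t['pixels'].astype(int).sum(2)
for nm,r in [('near slot',range(240,245))]:
    for x in r: print(x,''.join('#' if v<300 else '+' if v<480 else '.' for v in b[x,262:345]))
    for x in r: print(x,''.join('#' if v<300 else '+' if v<480 else '.' for v in a[x,262:345]))
```

```text
far end rows [(np.int64(199), -66), (np.int64(200), -62)]
320 [(247, 10), (249, -65), (250, -77), (251, -30), (262, -10)]
360 [(249, 24), (261, -37), (262, -91), (263, -89), (264, -31)]
400 [(248, 28), (261, -34), (262, -83), (263, -89), (264, -34)]
440 [(217, 28), (253, -32), (269, -45), (270, -98), (271, -83)]
480 [(209, -145), (264, -112), (265, -156), (271, 148), (272, 113)]
520 [(210, -148), (217, 119), (266, -151), (271, 136), (272, 134)]
pred handle far/bar c [[283.  201.6]
 [376.9 256.7]]
11.45 [0.44446592 0.07373934 0.02868187] 0.015488131378136023 50.005811881273985 [ 0.26798868  1.89219681 -1.61319617] [0.38515365 0.03804674 0.00132594]
240 ##++...................................................+++++++++...................
241 ##++..................................................+########+...................
242 ###++.................................................++#######+...................
243 ###++..................................................++++++++....................
244 +##++..............................................................................
240 ...................................................................................
241 ...............................++++++++.................+..........................
242 ...............................#######+................+++.........................
243 ...............................++++++++.................+..........................
244 ...................................................................................
```

The foot is moving: 6 N on the push, and its stub is now at top pixel (320,242), close to the outlet. I'll finish the push slowly.

Call:
arm_command:
  rows:
    - {"claw":1,"xyz":[0,0.15,0],"dr":[0,0,0]}
    - {"claw":1,"xyz":[0,0.3,0],"dr":[0,0,0]}
    - {"claw":1,"xyz":[0,0.45,0],"dr":[0,0,0]}
    - {"claw":1,"xyz":[0,0.6,0],"dr":[0,0,0]}
    - {"claw":1,"xyz":[0,0.75,0],"dr":[0,0,0]}
    - {"claw":1,"xyz":[0,0.88,0],"dr":[0,0,0]}
    - {"claw":1,"xyz":[0,0.88,0],"dr":[0,0,0]}
    - {"claw":1,"xyz":[0,0.88,0],"dr":[0,0,0]}

```text
clock: 12.3
tcp_pos: [0.4455, 0.0394, 0.0287]
orientation: [0.0, 1.0, 0.013, -0.001]
force: [0.0, -0.3, -0.1]
gripper_width: 0.0155
grasp_force: 50.0
```

```bash
cat >> h.py <<'E'
def pan(n):
    t=snap('top',n);b=t['pixels'].astype(int).sum(2)
    for x in range(232,252): print(x,''.join('#' if v<300 else '+' if v<480 else '.' for v in b[x,300:372]))
    o=readout.observe();print(o['clock'],o['tcp_pos'],o['force'],o['gripper_width'])
E
python3 - <<'E'
from h import *
pan('t11')
E
```

```text
232 ..................................................................+.....
233 ........................................................................
234 ........................................................................
235 ..................................++..............................+.....
236 ..............................++++++..............................+.....
237 .............................+++++++....................................
238 ..............................++++++++..................................
239 ..............................++#####+..................................
240 ...............................+#####+..................................
241 ...............................+#####+..................................
242 ...............................+#####+..................................
243 ...............................+#####+............................+.....
244 ..............................++#####+............................+.....
245 ..............................+++++++.............................++....
246 ..................................................................++....
247 ..................................................................++....
248 ......................+...........................................++....
249 +++++++++++++++++++####+++........................................++....
250 ########################++........................................++....
251 ########################++........................................++....
12.35 [0.44547266 0.03959233 0.02867738] [ 0.82894587  1.09907547 -1.97981428] 0.015631608523412985
```

The foot sits at top pixel ≈(334,241), past the outlet and inside the pan. Withdrawing straight back.

Call:
arm_command:
  rows:
    - {"claw":1,"xyz":[0,-0.3,0],"dr":[0,0,0]}
    - {"claw":1,"xyz":[0,-0.8,0],"dr":[0,0,0]}
    - {"claw":1,"xyz":[0,-1.3,0],"dr":[0,0,0]}
    - {"claw":1,"xyz":[0,-1.8,0],"dr":[0,0,0]}
    - {"claw":1,"xyz":[0,-2.3,0],"dr":[0,0,0]}
    - {"claw":1,"xyz":[0,-2.8,0],"dr":[0,0,0]}
    - {"claw":1,"xyz":[0,-3.3,0],"dr":[0,0,0]}
    - {"claw":1,"xyz":[0,-3.8,0],"dr":[0,0,0]}
    - {"claw":1,"xyz":[0,-4.3,0],"dr":[0,0,0]}
    - {"claw":1,"xyz":[0,-4.8,0],"dr":[0,0,0]}
    - {"claw":1,"xyz":[0,-5.3,0],"dr":[0,0,0]}
    - {"claw":1,"xyz":[0,-5.8,0],"dr":[0,0,0]}

```text
clock: 13.55
tcp_pos: [0.4387, 0.2732, 0.0285]
orientation: [0.0, 1.0, 0.013, -0.001]
force: [0.8, -0.7, -0.6]
gripper_width: 0.0153
grasp_force: 50.0
```

Run:
```python
from h import *
pan('t12')
```

```text
232 ........................................................................
233 ........................................................................
234 ........................................................................
235 ..................................+.....................................
236 ..............................+++++.....................................
237 .............................+++++++....................................
238 .............................+#++++++...................................
239 .............................+#######+..................................
240 .............................+#######+..................................
241 ..................+..........+#######+..................................
242 .................+++.........+#######+..................................
243 ..................+..........+#######+..................................
244 .............................+#######+............................+.....
245 ..............................+++++++.............................+.....
246 ..................................................................+.....
247 ..................................................................+.....
248 ..................................................................++....
249 +++++++++++++++++++####+++........................................++....
250 ########################++........................................++....
251 ########################++........................................++....
13.6 [0.43854736 0.27541872 0.02861717] [-1.7273175   1.33469418 -1.00308105] 0.015723254478895086
```

The foot lies flat in the pan, so I tilt the nose down, lower, release and retreat up.

Call:
arm_command:
  rows:
    - {"claw":1,"xyz":[0,0,0],"dr":[1.2,0,0]}
    - {"claw":1,"xyz":[0,0,0],"dr":[2.2,0,0]}
    - {"claw":1,"xyz":[0,0,0.01],"dr":[2.2,0,0]}
    - {"claw":0.1,"xyz":[0,0,0.01],"dr":[2.2,0,0]}
    - {"claw":0.1,"xyz":[0,0,0.01],"dr":[2.2,0,0]}
    - {"claw":0.1,"xyz":[0,0,0.01],"dr":[2.2,0,0]}
    - {"claw":0.1,"xyz":[0,0,0.01],"dr":[2.2,0,0]}
    - {"claw":0.1,"xyz":[0,0,0.01],"dr":[2.2,0,0]}
    - {"claw":0.1,"xyz":[0,0,-0.3],"dr":[2.2,0,0]}
    - {"claw":0.1,"xyz":[0,0,-1],"dr":[2.2,0,0]}
    - {"claw":0.1,"xyz":[0,0,-2],"dr":[2.2,0,0]}
    - {"claw":0.1,"xyz":[0,0,-3],"dr":[2.2,0,0]}

```text
clock: 14.8
tcp_pos: [0.4394, 0.2715, 0.1507]
orientation: [-0.019, 1.0, 0.013, -0.001]
force: [0.4, 1.1, 0.0]
gripper_width: 0.0396
grasp_force: 0.0
```

Call:
arm_command:
  rows:
    - {"claw":0.1,"xyz":[-1,-1,-2],"dr":[0,0,0]}
    - {"claw":0.1,"xyz":[-1,-1,-2],"dr":[0,0,0]}
    - {"claw":0.1,"xyz":[-1,-1,-2],"dr":[0,0,0]}
    - {"claw":0.1,"xyz":[-1,-1,-2],"dr":[0,0,0]}

```text
clock: 15.2
tcp_pos: [0.3987, 0.3076, 0.231]
orientation: [-0.019, 1.0, 0.014, -0.0]
force: [-0.4, -0.3, 0.7]
gripper_width: 0.0398
grasp_force: 0.0
```

Run:
```python
from h import *
s=snap('wrist','w13');t=snap('top','t13');o=readout.observe();print(o['clock'],o['tcp_pos'],o['force'])
S=np.array([[0,.105,.0315],[0,-.078,.003],[0,-.115,0]])
R=(Ro.from_euler('z',.026)*Ro.from_euler('x',.04)).as_matrix()
P=S@R.T; P+=np.array([.4372,.274,.0434])-P[0]; print(P.round(4),proj(s,P).round(1),proj(t,P).round(1))
g=t['pixels'].astype(int)
for y in range(236,254): print(y,''.join('#' if (v.max()-v.min()<40 and v.min()>130) else 'd' if v.sum()<250 else '.' for v in g[y,150:262]))
g=s['pixels'].astype(int);u,v=proj(s,P)[0].round().astype(int)
for y in range(v-50,v+51,5): print(y,''.join('w' if (p[0]-p[2]>35 and p[0]<170) else 'd' if p.sum()<200 else '#' if p.max()-p.min()<25 else '.' for p in g[y,max(0,u-40):u+120:2]))
```

```text
15.3 [0.39872639 0.30692751 0.22919267] [ 0.55949484 -0.52122546 -0.50468811]
[[0.4372 0.274  0.0434]
 [0.4419 0.0923 0.0076]
 [0.4429 0.0555 0.0031]] [[322.9 155.4]
 [483.4 153.4]
 [514.5 153.2]] [[137.7 247.3]
 [217.5 245.7]
 [233.  245.3]]
236 ...d.d......dddddd.......................................................................................#######
237 ..d.d.d.d.d..d.ddd.......................................................................................#######
238 ddddddd.dd.dd.....d......................................................................................#######
239 dddddddddddddddddddd.....................................................................................#######
240 dddddddddddddddddddd.....................................................................................#######
241 dddddddddddddddddddddddd.....................................................###.........................#######
242 ddddddddddddddddddddddddd...................................................#######......................#######
243 ddddddddddddddddddddddddd.........
[... 2333 characters left out ...]
....................
170 wwwwwwwwwwwwwwwwwwwdwwwwwwwwwwwwwwwwwwwwwwwwwwwwwwwwwww.........................
175 wwwwwwwwwwwwwwwwwwwdwwwwwwwwwwwwwwwwwwwwwwwwwwwwwwwwww..........................
180 wwwwwwwwwwwwwwwwwwwdwwwwwwwwwwwwwwwwwwwwwwwwwwwwwwwwwww.........................
185 wwwwwwwwwwwwwwwwwwdwwwwwwwwwwwwwwwwwwwwwwwwwwwwwwwwwwww.........................
190 wwwwwwwwwwwwwwwwwwwwwwwwwwwwwwwwwww.......wwwwwwwwwwwwww........................
195 wwwwwwwwwwwwwwwwwwww....wwwwwwwwww..........wwwwwwwwwwwww.......................
200 wwwwwwwwwwwww.................................wwwwwwwwwwww......................
205 .wwwwwwwwwww.............................wwwwwwwwwwwwwwwwww.....................
```

The scraper lies flat where predicted, with its nose at top pixel ≈(234,245), about 50 mm short of the rail. Handing in.

```bash
python3 -c "
from workcell import ticket
print(ticket.finish_job())"
```

```text
the job is handed in; nothing more can be done
None
```

The job is handed in at about 15 s of the 51 s: camera checks put the broken foot in the crumb pan and the scraper flat on the worktop about 50 mm clear of the rail; no verdict was returned, and I did not re-measure the hook or bystanders at the end.

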